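# Find the full tea caddy by its weight and put it on the tea tray

### The arm

A 6-joint arm with a two-finger parallel gripper is mounted at the origin on a cart in front of the work surface, level with it; the furniture and walls round the work are solid. World frame = base frame: x ahead of the robot, y to its left, z up, the work surface at z = 0. Lengths are in mm, angles in rad, forces in N, time in s.
With the tool pointing down it reaches from about 350 to 875 mm from the base axis. Payload 4.2 kg.
Tool frame: the origin (TCP) lies midway between the tips of the shut fingers; the grasp point (between the pads) lies 19 mm behind it; z points along the fingers, y is the line along which they close (so a half turn about z gives the same grasp; the last joint's range is limited). The gripper opens to 85 mm and grips with 20 to 120 N. Pads are 22 mm wide; open, the fingers measure 114 mm over their backs; the gripper's body (76 mm by 85 mm) begins 54 mm behind the grasp point. The pads swing forward as they close: fully open they stand 13 mm farther back than shut.
Start: joints at [1.443, 0.385, 0.008, 0, -1.194, -0.259], TCP at [235.734, 578.817, 231.312] pointing down, gripper open.
Joint ranges: [-3.14, 3.14], [-1.21, 2.06], [-1.07, 1.41], [-3.16, 2.05], [-2.99, -0.16], [-3.1, 3.1]. Speed limits (rad/s): [2.79, 2.79, 3.14, 3.14, 3.14, 3.14].

### API

Orientations are given as a unit quaternion [x, y, z, w].
In Python, from bench import arm, eyes, nets gives the robot as it stands.
- The arm moves only by the tool apply_moves, never from a script. Its arguments are lists of equal length, an entry for each row: "delta_rot": the turn, a rotation vector about the tool's x, y, z as a fraction of full scale, a list of three; "xyz": the shift along the tool's x, y, z as a fraction of full scale, a list of three; "hand": the gripper command: -1 is fully open, 1 is shut, values between are in proportion. In form: {"delta_rot": [[ax, ay, az], ...], "xyz": [[dx, dy, dz], ...], "hand": [hand, ...]}. A call has 1 to 20 rows; each row shifts and turns the commanded pose from where the row before left it, along the tool's axes as they then stand; what a row does not reach is not made up. Full scale, the value 1, is 0.025 m for a shift and 6 degrees for a turn. A row lasts 1/12 s, in which the tool goes at most 41.7 mm and 7.16 degrees, less where a joint would pass 70% of its speed; a pose out of reach is approached as far as the arm can. A call with a number of a shift or a turn outside -1 to 1 is refused whole. A call with a gripper value outside its range is refused whole. The fingers move at their own pace and stop on an object; the grip force is fixed at half the most. Time passes only in rows, so rows that do not move let the fingers close. It gives the time, the measured TCP pose, the force, the opening and the grip force at its end, in the units of the state.
- arm.read_state(): the state, without advancing time (a new reading comes with each control period).
- eyes.get_image(name): name is "scene" or "top" or "wrist"; returns a dict with "frame" (400x640x3 uint8, red, green, blue), "range_z" (400x640 float32, mm along the optical axis (not along the pixel's ray), 0 where there is no reading), "camera_matrix" (3x3 intrinsics, pixels), "R" (3x3) and "t" (3): a world point X has camera coordinates R X + t; the wrist camera has in their place "hand_eye" (4x4, takes a point from camera to tool coordinates, whose origin is the TCP and whose axes are the flange's). Camera axes: x right, y down, z forward; pixel columns grow to the right and rows downward; lengths in mm; the calibration is good to about 2 mm. A picture is of the moment at which its call begins: read the wrist's pose just before it.
- arm.job_done(): hands the job in; it is judged then, once.
Trained networks look in a picture, given as the dict that the camera call returned (one of the last four; its "shot" number tells which), for a name from the list of things; names that differ only in an ending like _2 or _b are one class to them, and where a whole thing is asked for, a point or a joint stands for the part that bears it (a point fixed in the world has none). Each returns a list of dicts, best first, with "score" (0 to 1); they miss things now and then, are a little off and sometimes report something else, mostly with a low value. They report only what shows in the picture. A call takes as long as a camera call.
- nets.look_for(name, picture): "bbox" ([left, top, right, bottom] in pixels, round what is visible of it).
- nets.masks_of(name, picture): "region" (400x640 bool, what is visible of it) and "bbox" ([left, top, right, bottom] in pixels, round what is visible of it).
The state is a dict: "clock": time; "joints": joint angles; "joint_vel": joint speeds; "joint_efforts": joint torques, N m; "position": TCP position; "ee_rot": TCP orientation; "contact_force": force on the tool from outside, world axes, zero at the start; "wrist_torque": the same for the moment, N m; "gripper_width": finger opening in mm; "grasp_force": force on a finger pad.
Only numpy, scipy, OpenCV 4.12 (cv2) and the standard library are available. Lean on these libraries where they do the work, as an engineer would, in place of code of your own. Each camera call takes 0.05 s, during which the arm holds its last target. There are 200 camera calls.

### The job

Of the three identical closed tea caddies on the worktop one is still full and two are empty; you can only tell by lifting them and comparing their weight. Stand the full one upright on the wooden tray beside the mug, setting it down gently, and leave the two empty ones standing upright where they stood at the start. Do not tip any caddy over, and do not disturb the mug, the steel tumbler or the big storage jar.

Things in the scene. Friction and masses are not known exactly. Their poses are not given: they have to be found in the camera images.
- caddy_a: closed square tea caddy, plain metal body 58 x 58 mm, flat wooden lid (fixed), 90 mm high in all; one of three exact look-alikes, which one is full changes from run to run. Empty about 0.2 kg, full 0.5 to 0.65 kg, always over twice an empty one; holds a sealed can with 3 mm of play. Origin at the centre of its underside, z up, x and y square to its sides.
- caddy_b: closed square tea caddy, plain metal body 58 x 58 mm, flat wooden lid (fixed), 90 mm high in all; one of three exact look-alikes, which one is full changes from run to run. Empty about 0.2 kg, full 0.5 to 0.65 kg, always over twice an empty one; holds a sealed can with 3 mm of play. Origin at the centre of its underside, z up, x and y square to its sides.
- caddy_c: closed square tea caddy, plain metal body 58 x 58 mm, flat wooden lid (fixed), 90 mm high in all; one of three exact look-alikes, which one is full changes from run to run. Empty about 0.2 kg, full 0.5 to 0.65 kg, always over twice an empty one; holds a sealed can with 3 mm of play. Origin at the centre of its underside, z up, x and y square to its sides.
- tray: low rectangular wooden serving tray, fixed to the worktop, 170 mm along its x and 250 mm along its y, floor 6 mm thick, rim 8 mm thick and 18 mm high all round. Origin at the centre of its underside, z up. The mug stands in its -y half; its +y half (centre about 60 mm from the origin along +y) is free.
- mug: white mug, 98 mm high, 68 mm across, with a handle (98 mm over the handle), standing on the tray in its -y half. Origin at the centre of its underside, z up.
- tumbler: plain steel tumbler, 68 mm across, 92 mm high, standing behind the caddies. Origin at the centre of its underside, z up.
- jar: clear storage jar with a purple screw lid, 84 mm across, 128 mm high, standing behind the caddies. Origin at the centre of its underside, z up.

How it is judged (in metres and radians):
At the end, for the whole second after the job is handed in: The full caddy rests upright (0.1 rad) on the tray floor, centre within 60 mm (tray x) and 100 mm (tray y) of the tray's centre, over 3.5 N on the tray; the empty two are upright (0.1 rad), at rest, within 35 mm of their start; mug, tumbler and jar within 30 mm of theirs (((x of caddy_a in the frame of tray between -0.06 and 0.06 m and y of caddy_a in the frame of tray between -0.1 and 0.1 m and z of caddy_a in the frame of tray between 0 and 0.012 m and contact force between caddy_a and tray above 3.5 N and angle between each of caddy_a, caddy_b, caddy_c's own z axis and vertical below 0.1 rad and linear speed of each of caddy_a, caddy_b, caddy_c below 0.02 m/s and distance of each of caddy_b, caddy_c from where it was at the start of the episode below 0.035 m) or (x of caddy_b in the frame of tray between -0.06 and 0.06 m and y of caddy_b in the frame of tray between -0.1 and 0.1 m and z of caddy_b in the frame of tray between 0 and 0.012 m and contact force between caddy_b and tray above 3.5 N and angle between each of caddy_a, caddy_b, caddy_c's own z axis and vertical below 0.1 rad and linear speed of each of caddy_a, caddy_b, caddy_c below 0.02 m/s and distance of each of caddy_a, caddy_c from where it was at the start of the episode below 0.035 m) or (x of caddy_c in the frame of tray between -0.06 and 0.06 m and y of caddy_c in the frame of tray between -0.1 and 0.1 m and z of caddy_c in the frame of tray between 0 and 0.012 m and contact force between caddy_c and tray above 3.5 N and angle between each of caddy_a, caddy_b, caddy_c's own z axis and vertical below 0.1 rad and linear speed of each of caddy_a, caddy_b, caddy_c below 0.02 m/s and distance of each of caddy_a, caddy_b from where it was at the start of the episode below 0.035 m)) and distance of each of mug, tumbler, jar from where it was at the start of the episode below 0.03 m); the robot touches nothing.
It fails at once if a caddy is tipped more than 0.5 rad (angle between any of caddy_a, caddy_b, caddy_c's own z axis and vertical above 0.5 rad).
It fails at once if a caddy is dropped or banged onto the tray (more than 60 N) (contact force between any of caddy_a, caddy_b, caddy_c and tray above 60 N).
It fails at once if the mug is moved more than 30 mm or tipped (distance of mug from where it was at the start of the episode above 0.03 m or angle between mug's own z axis and vertical above 0.3 rad).
It fails at once if the tumbler is moved more than 30 mm or tipped (distance of tumbler from where it was at the start of the episode above 0.03 m or angle between tumbler's own z axis and vertical above 0.3 rad).
It fails at once if the jar is moved more than 30 mm or tipped (distance of jar from where it was at the start of the episode above 0.03 m or angle between jar's own z axis and vertical above 0.3 rad).
It also fails if it takes over 67 s, if anything falls off the work surface, if the arm or the gripper's body presses on something with over 40 N, if the wrist force passes 120 N, or if a joint passes its speed limit or range.

## Working session

There is one attempt and no reset: what is moved stays moved. The work goes in short steps, Python scripts to look and compute and a tool call to move; the robot and the scene stay as the last step left them, time stands still between calls to the robot, and variables do not carry over. Pictures are saved under pics/ and viewed, at most 10 in all, crops included, and the job is handed in when it is done.

Besides the shell and the picture viewer there is one more tool, called after "Emit:" in YAML: its name, and indented under it one key for each argument. apply_moves: Moves the arm, as the interface text tells. Its arguments: {"type":"object","properties":{"delta_rot":{"type":"array"},"xyz":{"type":"array"},"hand":{"type":"array"}},"required":["delta_rot","xyz","hand"]}

```bash
mkdir -p pics; cat > h.py <<'E'
import numpy as np,cv2
from bench import arm,eyes,nets
def cloud(p,m=None):
    d=p["range_z"];K=np.array(p["camera_matrix"]);v,u=np.where((d>0)&(m if m is not None else True))
    z=d[v,u];c=np.stack([(u-K[0,2])/K[0,0]*z,(v-K[1,2])/K[1,1]*z,z],1)
    return (c-np.array(p["t"]))@np.array(p["R"]),np.stack([u,v],1)
def save(p,n): cv2.imwrite("pics/"+n,p["frame"][:,:,::-1])
E
python3 - <<'E'
from h import *
s=arm.read_state();print(s)
for n in("top","scene"):
    p=eyes.get_image(n);save(p,n+"0.png")
    for o in("caddy_a","tray","mug","tumbler","jar"):
        for r in nets.masks_of(o,p):
            X,_=cloud(p,r["region"])
            if len(X)<20: continue
            top=np.percentile(X[:,2],95)
            T=X[X[:,2]>top-10][:,:2].astype(np.float32)
            print(n,o,round(r["score"],2),np.round(r["bbox"]),"top",round(top),[np.round(a) for a in cv2.minAreaRect(T)])
E
```

```text
{'clock': 0.0, 'joints': array([ 1.44260642e+00,  3.85518507e-01,  6.63291056e-03, -5.11543313e-04,
       -1.19398705e+00, -2.58602055e-01]), 'joint_vel': array([ 0.00160185, -0.00068215, -0.00118939,  0.00016642,  0.00148161,
        0.00034754]), 'joint_efforts': array([ 2.10253957e-04, -3.92291522e+01,  1.88397521e+01,  4.18630421e+00,
       -4.63729579e-03,  1.06204592e-07]), 'position': array([235.51989416, 578.29762604, 230.24545616]), 'ee_rot': array([ 9.81338516e-01, -1.92285160e-01, -1.69578194e-04,  1.05144375e-03]), 'contact_force': array([-0.77067702,  0.05685411,  1.01207551]), 'wrist_torque': array([ 0.04524485, -0.00446946, -0.02660014]), 'grasp_force': 0.0, 'gripper_width': 85.14278548787715}
top caddy_a 0.93 [232. 228. 260. 255.] top 92 [array([473., 183.]), array([58., 56.]), np.float64(79.0)]
top caddy_a 0.92 [287. 211. 312. 240.] top 93 [array([517.,  41.]), array([58., 58.]), np.float64(67.0)]
top caddy_a 0.68 [168. 245. 204. 277.] top 92 [array([431., 336.]), array([58., 58.]), np.float64(21.0)]
top tray 0.92 [344. 189. 440. 260.] top 19 [array([ 518., -219.])
[... 493 characters left out ...]
top 91 [array([476., 185.]), array([63., 59.]), np.float64(80.0)]
scene caddy_a 0.65 [187. 151. 221. 193.] top 91 [array([433., 337.]), array([63., 59.]), np.float64(20.0)]
scene caddy_a 0.62 [279. 186. 309. 230.] top 91 [array([518.,  43.]), array([61., 58.]), np.float64(68.0)]
scene tray 0.58 [300. 229. 442. 336.] top 18 [array([ 518., -217.]), array([171., 250.]), np.float64(5.0)]
scene mug 0.6 [368. 240. 415. 304.] top 103 [array([ 515., -269.]), array([68., 66.]), np.float64(24.0)]
scene tumbler 0.9 [364. 182. 388. 223.] top 93 [array([690., -64.]), array([47., 48.]), np.float64(6.0)]
scene jar 0.86 [306. 136. 330. 186.] top 128 [array([690., 160.]), array([75., 76.]), np.float64(44.0)]
```

View pics/top0.png

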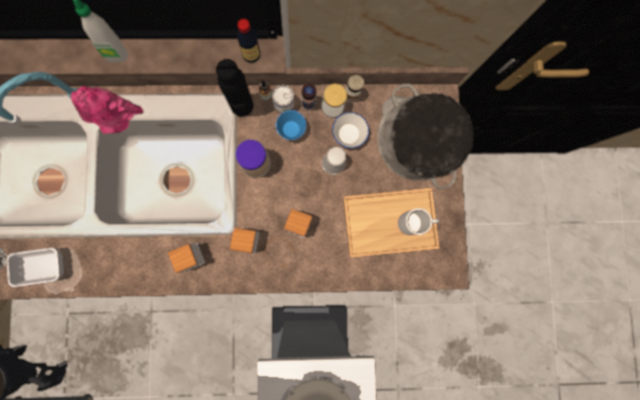

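View pics/scene0.png

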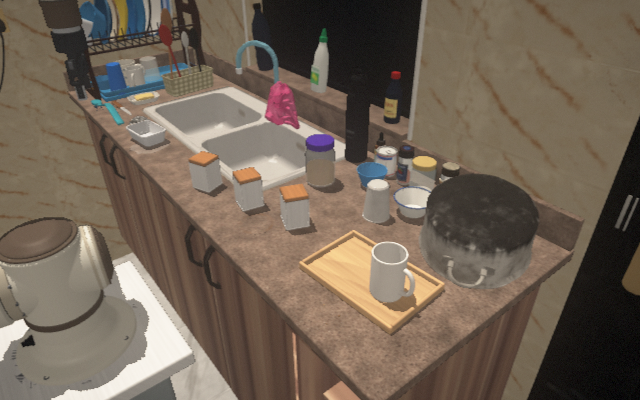

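The top view shows the three caddies at pixels (185,258), (243,240) and (298,222). The tray is at (392,222) with the mug in its right half, which is -y. The scene view agrees. I'll move above caddy 1 and line up with its sides.

Emit:
apply_moves:
  delta_rot:
    - [0,0,0]
    - [0,0,0]
    - [0,0,0]
    - [0,0,0]
    - [0,0,0]
    - [0,0,0]
    - [0,0,0]
    - [0,0,0]
    - [0,0,0]
    - [0,0,0]
    - [0,0,0]
    - [0,0,0]
    - [0,0,-0.9]
    - [0,0,-0.9]
    - [0,0,-0.9]
    - [0,0,-0.9]
    - [0,0,-0.9]
    - [0,0,-0.9]
    - [0,0,-0.9]
    - [0,0,-0.9]
  xyz:
    - [0.911,0.5,0]
    - [0.911,0.5,0]
    - [0.911,0.5,0]
    - [0.911,0.5,0]
    - [0.911,0.5,0]
    - [0.911,0.5,0]
    - [0.911,0.5,0]
    - [0.911,0.5,0]
    - [0.911,0.5,0]
    - [0.911,0.5,0]
    - [0.911,0.5,0]
    - [0.911,0.5,0]
    - [0,0,0]
    - [0,0,0]
    - [0,0,0]
    - [0,0,0]
    - [0,0,0]
    - [0,0,0]
    - [0,0,0]
    - [0,0,0]
  hand: [-1,-1,-1,-1,-1,-1,-1,-1,-1,-1,-1,-1,-1,-1,-1,-1,-1,-1,-1,-1]

```text
clock: 2.27
position: [432.3, 336.8, 231.4]
ee_rot: [0.983, 0.185, 0.0, -0.0]
contact_force: [-0.8, 0.5, 0.9]
gripper_width: 84.9
grasp_force: 0.0
```

```bash
cat >> h.py <<'E'
from scipy.spatial.transform import Rotation as Ro
def pose():
    s=arm.read_state();R=Ro.from_quat(s["ee_rot"]).as_matrix()
    print("t",round(s["clock"],2),"p",np.round(s["position"],1),"xang",round(np.degrees(np.arctan2(R[1,0],R[0,0])),1),"tilt",np.round(R[:2,2],3),"F",np.round(s["contact_force"],2),"w",round(s["gripper_width"],1),"g",round(s["grasp_force"],1),"eff",np.round(s["joint_efforts"][:3],2));return s,R
def wrist(name):
    s,R=pose();p=eyes.get_image("wrist");save(p,name)
    H=np.array(p["hand_eye"]);A=R@H[:3,:3];b=R@H[:3,3]+s["position"]
    q=dict(p);q["R"]=A.T;q["t"]=-A.T@b
    for r in nets.masks_of("caddy_a",p):
        X,_=cloud(q,r["region"])
        if len(X)<50: continue
        top=np.percentile(X[:,2],90);T=X[X[:,2]>top-6][:,:2].astype(np.float32)
        print(round(r["score"],2),"top",round(top),[np.round(a,1) for a in cv2.minAreaRect(T)])
E
python3 -c "
from h import *
wrist('w1.png')"
```

```text
t 2.27 p [432.3 336.8 231.4] xang 21.3 tilt [0. 0.] F [-0.83  0.49  0.89] w 84.9 g 0.0 eff [-1.000e-02 -3.200e+01  1.838e+01]
0.66 top 90 [array([502.7,  59.3]), array([70.2, 37.5]), np.float64(35.6)]
0.56 top 90 [array([473.1, 186.9]), array([58.4, 58.1]), np.float64(79.2)]
```

Emit:
apply_moves:
  delta_rot:
    - [0,0,0]
    - [0,0,0]
    - [0,0,0]
    - [0,0,0]
    - [0,0,0]
    - [0,0,0]
    - [0,0,0]
    - [0,0,0]
    - [0,0,0]
    - [0,0,0]
    - [0,0,0]
    - [0,0,0]
    - [0,0,0]
    - [0,0,0]
    - [0,0,0]
    - [0,0,0]
    - [0,0,0]
    - [0,0,0]
    - [0,0,0]
    - [0,0,0]
  xyz:
    - [0,0,0.9]
    - [0,0,0.9]
    - [0,0,0.9]
    - [0,0,0.9]
    - [0,0,0.9]
    - [0,0,0.9]
    - [0,0,0.9]
    - [0,0,0.7]
    - [0,0,0.6]
    - [0,0,0]
    - [0,0,0]
    - [0,0,0]
    - [0,0,0]
    - [0,0,0]
    - [0,0,0]
    - [0,0,0]
    - [0,0,0]
    - [0,0,0]
    - [0,0,0]
    - [0,0,0]
  hand: [-1,-1,-1,-1,-1,-1,-1,-1,-1,-1,-1,1,1,1,1,1,1,1,1,1]

```text
clock: 4.03
position: [433.1, 338.1, 43.0]
ee_rot: [0.983, 0.183, 0.001, -0.001]
contact_force: [-0.7, 1.8, 6.7]
gripper_width: 57.4
grasp_force: 64.9
```

```bash
python3 -c "
from h import *
pose()"
```

```text
t 4.03 p [433.1 338.1  43. ] xang 21.1 tilt [0.003 0.003] F [-0.7   1.81  6.68] w 57.4 g 64.9 eff [ -0.8  -34.15  11.09]
```

Emit:
apply_moves:
  delta_rot:
    - [0,0,0]
    - [0,0,0]
    - [0,0,0]
    - [0,0,0]
    - [0,0,0]
    - [0,0,0]
    - [0,0,0]
    - [0,0,0]
    - [0,0,0]
    - [0,0,0]
    - [0,0,0]
    - [0,0,0]
  xyz:
    - [0,0,-0.1]
    - [0,0,-0.3]
    - [0,0,-0.3]
    - [0,0,-0.3]
    - [0,0,-0.3]
    - [0,0,-0.3]
    - [0,0,0]
    - [0,0,0]
    - [0,0,0]
    - [0,0,0]
    - [0,0,0]
    - [0,0,0]
  hand: [1,1,1,1,1,1,1,1,1,1,1,1]

```text
clock: 5.03
position: [432.1, 336.6, 80.9]
ee_rot: [0.983, 0.183, -0.0, 0.0]
contact_force: [0.1, -0.1, -2.3]
gripper_width: 57.1
grasp_force: 64.3
```

```bash
python3 -c "
from h import *
pose()"
```

```text
t 5.03 p [432.1 336.6  80.9] xang 21.0 tilt [-0.001 -0.001] F [ 0.14 -0.11 -2.26] w 57.1 g 64.3 eff [ -0.   -37.25  14.92]
```

Emit:
apply_moves:
  delta_rot:
    - [0,0,0]
    - [0,0,0]
    - [0,0,0]
    - [0,0,0]
    - [0,0,0]
    - [0,0,0]
    - [0,0,0]
    - [0,0,0]
    - [0,0,0]
    - [0,0,0]
    - [0,0,0]
    - [0,0,0]
    - [0,0,0]
    - [0,0,0]
    - [0,0,0]
    - [0,0,0]
    - [0,0,0]
    - [0,0,0]
    - [0,0,0]
    - [0,0,0]
  xyz:
    - [0,0,0.3]
    - [0,0,0.3]
    - [0,0,0.3]
    - [0,0,0.3]
    - [0,0,0.2]
    - [0,0,0.1]
    - [0,0,0.04]
    - [0,0,0]
    - [0,0,0]
    - [0,0,0]
    - [0,0,0]
    - [0,0,0]
    - [0,0,0]
    - [0,0,0]
    - [0,0,-0.4]
    - [0,0,-0.8]
    - [0,0,-1]
    - [0,0,-1]
    - [0,0,-1]
    - [0,0,0]
  hand: [1,1,1,1,1,1,1,1,1,-1,-1,-1,-1,-1,-1,-1,-1,-1,-1,-1]

```text
clock: 6.7
position: [434.8, 339.3, 154.3]
ee_rot: [0.983, 0.183, 0.005, -0.003]
contact_force: [0.2, 0.0, -0.3]
gripper_width: 85.7
grasp_force: 0.0
```

```bash
python3 -c "
from h import *
pose()"
```

```text
t 6.7 p [434.8 339.3 154.3] xang 21.1 tilt [0.008 0.008] F [ 0.24  0.04 -0.27] w 85.7 g 0.0 eff [ -0.22 -32.65  15.29]
```

Emit:
apply_moves:
  delta_rot:
    - [0,0,0]
    - [0,0,0]
    - [0,0,0]
    - [0,0,0]
    - [0,0,0]
    - [0,0,0]
    - [0,0,0]
    - [0,0,0]
    - [0,0,0.8]
    - [0,0,0.9]
    - [0,0,0.9]
    - [0,0,0.9]
    - [0,0,0.9]
    - [0,0,0.9]
    - [0,0,0]
    - [0,0,0]
  xyz:
    - [-0.08,0.78,0]
    - [-0.08,0.78,0]
    - [-0.08,0.78,0]
    - [-0.08,0.78,0]
    - [-0.08,0.78,0]
    - [-0.08,0.78,0]
    - [-0.08,0.78,0]
    - [-0.08,0.78,0]
    - [0,0,0]
    - [0,0,0]
    - [0,0,0]
    - [0,0,0]
    - [0,0,0]
    - [0,0,0]
    - [0,0,0]
    - [0,0,0]
  hand: [-1,-1,-1,-1,-1,-1,-1,-1,-1,-1,-1,-1,-1,-1,-1,-1]

```text
clock: 8.03
position: [473.3, 185.5, 148.1]
ee_rot: [0.996, -0.093, 0.0, -0.0]
contact_force: [0.2, 0.3, -0.7]
gripper_width: 85.3
grasp_force: 0.0
```

```bash
python3 -c "
from h import *
wrist('w2.png')"
```

```text
t 8.03 p [473.3 185.5 148.1] xang -10.6 tilt [0. 0.] F [ 0.19  0.32 -0.67] w 85.3 g 0.0 eff [-1.000e-02 -3.037e+01  1.599e+01]
0.88 top 90 [array([473.6, 186.3]), array([58. , 57.7]), np.float64(79.4)]
0.71 top 90 [array([516.3,  44.6]), array([58.4, 58.1]), np.float64(67.6)]
0.59 top 90 [array([450. , 295.2]), array([ 49.8, 149.5]), np.float64(21.3)]
```

Emit:
apply_moves:
  delta_rot:
    - [0,0,0]
    - [0,0,0]
    - [0,0,0]
    - [0,0,0]
    - [0,0,0]
    - [0,0,0]
    - [0,0,0]
    - [0,0,0]
    - [0,0,0]
    - [0,0,0]
    - [0,0,0]
    - [0,0,0]
    - [0,0,0]
    - [0,0,0]
    - [0,0,0]
    - [0,0,0]
    - [0,0,0]
  xyz:
    - [0,0,0.8]
    - [0,0,0.8]
    - [0,0,0.8]
    - [0,0,0.8]
    - [0,0,0.6]
    - [0,0,0.36]
    - [0,0,0]
    - [0,0,0]
    - [0,0,0]
    - [0,0,0]
    - [0,0,0]
    - [0,0,0]
    - [0,0,0]
    - [0,0,0]
    - [0,0,0]
    - [0,0,0]
    - [0,0,0]
  hand: [-1,-1,-1,-1,-1,-1,-1,-1,1,1,1,1,1,1,1,1,1]

```text
clock: 9.55
position: [474.3, 186.2, 45.1]
ee_rot: [0.996, -0.093, 0.001, -0.001]
contact_force: [-0.4, 0.4, 6.8]
gripper_width: 57.5
grasp_force: 65.0
```

Emit:
apply_moves:
  delta_rot:
    - [0,0,0]
    - [0,0,0]
    - [0,0,0]
    - [0,0,0]
    - [0,0,0]
    - [0,0,0]
    - [0,0,0]
    - [0,0,0]
    - [0,0,0]
    - [0,0,0]
    - [0,0,0]
    - [0,0,0]
  xyz:
    - [0,0,-0.1]
    - [0,0,-0.3]
    - [0,0,-0.3]
    - [0,0,-0.3]
    - [0,0,-0.3]
    - [0,0,-0.3]
    - [0,0,0]
    - [0,0,0]
    - [0,0,0]
    - [0,0,0]
    - [0,0,0]
    - [0,0,0]
  hand: [1,1,1,1,1,1,1,1,1,1,1,1]

```text
clock: 10.55
position: [473.1, 185.3, 83.4]
ee_rot: [0.996, -0.094, -0.0, 0.0]
contact_force: [0.2, 0.2, -1.1]
gripper_width: 57.3
grasp_force: 64.3
```

```bash
python3 -c "
from h import *
pose()"
```

```text
t 10.55 p [473.1 185.3  83.4] xang -10.8 tilt [-0.001 -0.001] F [ 0.18  0.23 -1.09] w 57.3 g 64.3 eff [ -0.   -33.67  14.39]
```

Emit:
apply_moves:
  delta_rot:
    - [0,0,0]
    - [0,0,0]
    - [0,0,0]
    - [0,0,0]
    - [0,0,0]
    - [0,0,0]
    - [0,0,0]
    - [0,0,0]
    - [0,0,0]
    - [0,0,0]
    - [0,0,0]
    - [0,0,0]
    - [0,0,0]
    - [0,0,0]
    - [0,0,0]
    - [0,0,0]
    - [0,0,0]
    - [0,0,0]
    - [0,0,0]
    - [0,0,0]
  xyz:
    - [0,0,0.3]
    - [0,0,0.3]
    - [0,0,0.3]
    - [0,0,0.3]
    - [0,0,0.2]
    - [0,0,0.1]
    - [0,0,0.04]
    - [0,0,0]
    - [0,0,0]
    - [0,0,0]
    - [0,0,0]
    - [0,0,0]
    - [0,0,0]
    - [0,0,0]
    - [0,0,-0.4]
    - [0,0,-0.8]
    - [0,0,-1]
    - [0,0,-1]
    - [0,0,-1]
    - [0,0,0]
  hand: [1,1,1,1,1,1,1,1,1,-1,-1,-1,-1,-1,-1,-1,-1,-1,-1,-1]

```text
clock: 12.22
position: [476.3, 187.2, 156.4]
ee_rot: [0.996, -0.093, 0.005, -0.003]
contact_force: [0.1, -0.4, 1.0]
gripper_width: 85.2
grasp_force: 0.0
```

Emit:
apply_moves:
  delta_rot:
    - [0,0,0]
    - [0,0,0]
    - [0,0,0]
    - [0,0,0]
    - [0,0,0]
    - [0,0,0]
    - [0,0,0]
    - [0,0,1]
    - [0,0,1]
    - [0,0,0]
    - [0,0,0]
  xyz:
    - [0.395,0.746,0]
    - [0.395,0.746,0]
    - [0.395,0.746,0]
    - [0.395,0.746,0]
    - [0.395,0.746,0]
    - [0.395,0.746,0]
    - [0.395,0.746,0]
    - [0,0,0]
    - [0,0,0]
    - [0,0,0]
    - [0,0,0]
  hand: [-1,-1,-1,-1,-1,-1,-1,-1,-1,-1,-1]

```text
clock: 13.13
position: [516.8, 44.2, 150.6]
ee_rot: [0.981, -0.196, 0.0, -0.0]
contact_force: [-0.3, 0.1, -0.1]
gripper_width: 85.4
grasp_force: 0.0
```

```bash
python3 -c "
from h import *
wrist('w3.png')"
```

```text
t 13.13 p [516.8  44.2 150.6] xang -22.6 tilt [0. 0.] F [-0.28  0.06 -0.14] w 85.4 g 0.0 eff [ -0.18 -31.22  16.16]
0.9 top 90 [array([512.5, 147.3]), array([ 75.9, 131.2]), np.float64(47.4)]
0.56 top 90 [array([516.3,  43.8]), array([58. , 58.1]), np.float64(67.6)]
0.54 top 12 [array([453.7, 313.9]), array([27.2,  3.4]), np.float64(23.0)]
```

Descend 106 mm, grip, lift.

Emit:
apply_moves:
  delta_rot:
    - [0,0,0]
    - [0,0,0]
    - [0,0,0]
    - [0,0,0]
    - [0,0,0]
    - [0,0,0]
    - [0,0,0]
    - [0,0,0]
    - [0,0,0]
    - [0,0,0]
    - [0,0,0]
    - [0,0,0]
    - [0,0,0]
    - [0,0,0]
    - [0,0,0]
    - [0,0,0]
    - [0,0,0]
  xyz:
    - [0,0,0.8]
    - [0,0,0.8]
    - [0,0,0.8]
    - [0,0,0.8]
    - [0,0,0.6]
    - [0,0,0.44]
    - [0,0,0]
    - [0,0,0]
    - [0,0,0]
    - [0,0,0]
    - [0,0,0]
    - [0,0,0]
    - [0,0,0]
    - [0,0,0]
    - [0,0,0]
    - [0,0,0]
    - [0,0,0]
  hand: [-1,-1,-1,-1,-1,-1,-1,-1,1,1,1,1,1,1,1,1,1]

```text
clock: 14.65
position: [517.7, 44.6, 45.6]
ee_rot: [0.98, -0.197, 0.001, -0.001]
contact_force: [-1.4, -0.0, 5.6]
gripper_width: 57.4
grasp_force: 65.8
```

Emit:
apply_moves:
  delta_rot:
    - [0,0,0]
    - [0,0,0]
    - [0,0,0]
    - [0,0,0]
    - [0,0,0]
    - [0,0,0]
    - [0,0,0]
    - [0,0,0]
    - [0,0,0]
    - [0,0,0]
    - [0,0,0]
    - [0,0,0]
  xyz:
    - [0,0,-0.1]
    - [0,0,-0.3]
    - [0,0,-0.3]
    - [0,0,-0.3]
    - [0,0,-0.3]
    - [0,0,-0.3]
    - [0,0,0]
    - [0,0,0]
    - [0,0,0]
    - [0,0,0]
    - [0,0,0]
    - [0,0,0]
  hand: [1,1,1,1,1,1,1,1,1,1,1,1]

```text
clock: 15.65
position: [516.6, 44.2, 83.9]
ee_rot: [0.98, -0.197, -0.0, 0.0]
contact_force: [-0.8, -0.4, -6.3]
gripper_width: 57.5
grasp_force: 65.3
```

```bash
python3 -c "
from h import *
pose()"
```

```text
t 15.65 p [516.6  44.2  83.9] xang -22.8 tilt [-0.001 -0.   ] F [-0.83 -0.36 -6.33] w 57.5 g 65.3 eff [ -0.   -36.24  15.55]
```

Caddy 3 is full: the force reads -6.3 N, against -2.3 N and -1.1 N for the others. Now carry it to the tray.

Emit:
apply_moves:
  delta_rot:
    - [0,0,0]
    - [0,0,0]
    - [0,0,0]
    - [0,0,0]
    - [0,0,0]
    - [0,0,0]
    - [0,0,0]
    - [0,0,0]
    - [0,0,0]
    - [0,0,0]
    - [0,0,0]
    - [0,0,0]
    - [0,0,0]
    - [0,0,0]
    - [0,0,0]
    - [0,0,0]
  xyz:
    - [0,0,-0.3]
    - [0,0,-0.5]
    - [0,0,-0.5]
    - [0,0,-0.3]
    - [0.24,0.61,0]
    - [0.24,0.61,0]
    - [0.24,0.61,0]
    - [0.24,0.61,0]
    - [0.24,0.61,0]
    - [0.24,0.61,0]
    - [0.24,0.61,0]
    - [0.24,0.61,0]
    - [0.24,0.61,0]
    - [0.24,0.61,0]
    - [0.24,0.61,0]
    - [0.24,0.61,0]
  hand: [1,1,1,1,1,1,1,1,1,1,1,1,1,1,1,1]

```text
clock: 16.98
position: [512.2, -153.1, 124.5]
ee_rot: [0.98, -0.197, -0.0, -0.0]
contact_force: [1.1, 0.5, -6.0]
gripper_width: 57.4
grasp_force: 66.6
```

Emit:
apply_moves:
  delta_rot:
    - [0,0,-0.5]
    - [0,0,-0.7]
    - [0,0,-0.7]
    - [0,0,-0.7]
    - [0,0,-0.7]
    - [0,0,-0.7]
    - [0,0,-0.63]
    - [0,0,0]
    - [0,0,0]
    - [0,0,0]
    - [0,0,0]
    - [0,0,0]
    - [0,0,0]
  xyz:
    - [0,0,0]
    - [0,0,0]
    - [0,0,0]
    - [0,0,0]
    - [0,0,0]
    - [0,0,0]
    - [0,0,0]
    - [0,0,0.3]
    - [0,0,0.5]
    - [0,0,0.5]
    - [0,0,0.3]
    - [0,0,0]
    - [0,0,0]
  hand: [1,1,1,1,1,1,1,1,1,1,1,1,1]

```text
clock: 18.07
position: [512.3, -152.4, 83.9]
ee_rot: [0.999, 0.044, -0.001, 0.0]
contact_force: [0.7, 0.6, -5.4]
gripper_width: 57.2
grasp_force: 66.7
```

```bash
python3 - <<'E'
from h import *
pose();p=eyes.get_image("scene")
cv2.imwrite("pics/s1.png",cv2.resize(p["frame"][150:370,230:510,::-1],None,fx=2.5,fy=2.5))
E
```

```text
t 18.07 p [ 512.3 -152.4   83.9] xang 5.0 tilt [-0.001 -0.   ] F [ 0.71  0.61 -5.41] w 57.2 g 66.7 eff [-2.000e-02 -3.696e+01  1.532e+01]
```

View pics/s1.png

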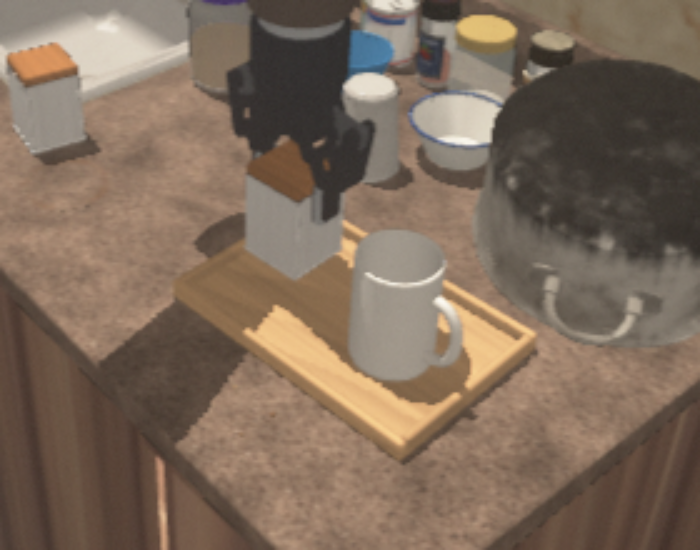

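The crop shows the upright caddy at (295,210), held over the free half of the tray and clear of the mug at (400,305). I'll lower it slowly.

Emit:
apply_moves:
  delta_rot:
    - [0,0,0]
    - [0,0,0]
    - [0,0,0]
    - [0,0,0]
    - [0,0,0]
    - [0,0,0]
    - [0,0,0]
    - [0,0,0]
    - [0,0,0]
    - [0,0,0]
    - [0,0,0]
    - [0,0,0]
    - [0,0,0]
    - [0,0,0]
  xyz:
    - [0,0,0.2]
    - [0,0,0.3]
    - [0,0,0.3]
    - [0,0,0.2]
    - [0,0,0.1]
    - [0,0,0]
    - [0,0,0.03]
    - [0,0,0.03]
    - [0,0,0.03]
    - [0,0,0.03]
    - [0,0,0.03]
    - [0,0,0.03]
    - [0,0,0]
    - [0,0,0]
  hand: [1,1,1,1,1,1,1,1,1,1,1,1,1,1]

```text
clock: 19.28
position: [512.4, -152.3, 52.3]
ee_rot: [0.999, 0.044, -0.0, -0.0]
contact_force: [0.3, 0.3, -4.5]
gripper_width: 57.5
grasp_force: 66.7
```

Emit:
apply_moves:
  delta_rot:
    - [0,0,0]
    - [0,0,0]
    - [0,0,0]
    - [0,0,0]
    - [0,0,0]
  xyz:
    - [0,0,0.03]
    - [0,0,0.03]
    - [0,0,0.03]
    - [0,0,0]
    - [0,0,0]
  hand: [1,1,1,1,1]

```text
clock: 19.7
position: [512.7, -152.4, 51.6]
ee_rot: [0.999, 0.044, 0.0, 0.0]
contact_force: [-3.4, 1.5, 5.7]
gripper_width: 57.1
grasp_force: 68.0
```

Landed. Release and rise.

Emit:
apply_moves:
  delta_rot:
    - [0,0,0]
    - [0,0,0]
    - [0,0,0]
    - [0,0,0]
    - [0,0,0]
    - [0,0,0]
    - [0,0,0]
    - [0,0,0]
    - [0,0,0]
    - [0,0,0]
    - [0,0,0]
    - [0,0,0]
    - [0,0,0]
    - [0,0,0]
    - [0,0,0]
    - [0,0,0]
  xyz:
    - [0,0,0]
    - [0,0,0]
    - [0,0,0]
    - [0,0,0]
    - [0,0,0]
    - [0,0,0]
    - [0,0,-0.2]
    - [0,0,-0.4]
    - [0,0,-0.8]
    - [0,0,-0.8]
    - [0,0,-0.8]
    - [0,0,-0.8]
    - [0,0,-0.8]
    - [0,0,-0.8]
    - [0,0,-0.4]
    - [0,0,0]
  hand: [-1,-1,-1,-1,-1,-1,-1,-1,-1,-1,-1,-1,-1,-1,-1,-1]

```text
clock: 21.03
position: [514.0, -152.5, 198.4]
ee_rot: [0.999, 0.044, 0.003, 0.0]
contact_force: [1.2, 0.1, 0.3]
gripper_width: 85.3
grasp_force: 0.0
```

```bash
python3 - <<'E'
from h import *
pose();p=eyes.get_image("scene");save(p,"s2.png")
for o in("caddy_a","mug","tumbler","jar"):
    for r in nets.masks_of(o,p):
        X,_=cloud(p,r["region"])
        if len(X)<20: continue
        top=np.percentile(X[:,2],95);T=X[X[:,2]>top-10][:,:2].astype(np.float32)
        print(o,round(r["score"],2),"top",round(top),[np.round(a) for a in cv2.minAreaRect(T)])
E
```

```text
t 21.03 p [ 514.  -152.5  198.4] xang 5.0 tilt [ 0.007 -0.001] F [1.18 0.14 0.33] w 85.3 g 0.0 eff [ -0.05 -31.36  17.44]
caddy_a 0.91 top 90 [array([434., 334.]), array([61., 58.]), np.float64(20.0)]
caddy_a 0.61 top 97 [array([ 512., -153.]), array([59., 59.]), np.float64(5.0)]
caddy_a 0.4 top 128 [array([597.,  46.]), array([369.,  38.]), np.float64(58.0)]
mug 0.67 top 103 [array([ 516., -269.]), array([70., 65.]), np.float64(29.0)]
tumbler 0.65 top 92 [array([ 611., -121.]), array([247.,  42.]), np.float64(35.0)]
jar 0.64 top 128 [array([597.,  46.]), array([369.,  38.]), np.float64(58.0)]
```

View pics/s2.png

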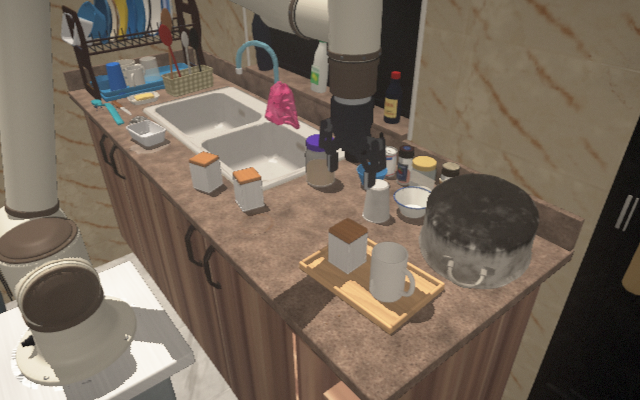

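The full caddy stands upright on the tray at (348,247), beside the mug at (390,273). The two empties are still standing at (206,173) and (248,190), and the jar and tumbler have not moved.

```bash
python3 -c "
from h import *
print(arm.job_done())"
```

```text
the job is handed in; nothing more can be done
None
```

The full caddy, the one nearest the tray, now stands upright on the tray beside the mug, the two empties are back where they stood, and the job was handed in at about 21 s; no verdict was returned.

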